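Load a returned handheld into the test nest

TASK

Get the returned handheld terminal (the one with the wide head) ready for testing: clear the two cardboard packing pieces, one left in the test nest and one lying against the terminal, into the empty waste bin, then set the terminal face up in the nest's T-shaped pocket, lowered gently rather than dropped or forced, so that it lies fully home, flat and square. Leave everything else on the bench where it is.

Things in the scene. Friction and masses are not known exactly. Their poses are not given: they have to be found in the camera images.
- terminal: Black T-shaped handheld, face up, 165 mm long, 26 thick, 0.2-0.45 kg. Keypad body 54 mm wide from x = -95 to +25 mm, screen head 84 wide from x = +25 to +70. Origin on the underside, on the centre line, 5 mm headward of the centre of mass; x towards the head, z up out of the screen. Grip across the body near x = -10. The corner piece starts 5-16 mm off the body's +y side, too near for a finger.
- nest: Test nest, fixed: aluminium plate 220 x 150 x 8 mm (x -122 to +98) with grey walls round a T-shaped pocket, head end to +x (only way it fits). Walls 10 mm above the plate (top 18 mm above bench), 3 mm sloped lead-in; pocket 2 mm larger than the terminal all round. Both long walls have a finger gap, open outward and down to the plate, x -36 to +13. Origin on the bench below the seat point.
- nest_seat (a point): Point on the pocket's floor, 8 mm above the bench, with the nest's axes. The terminal is fully home when its origin lies on this point and its axes match.
- bin: Waste bin, fixed: grey open box 220 (x) x 170 (y) x 130 mm high, walls and floor 5 mm, empty, on the other side of the terminal from the nest, left or right. Stands alone; the row of smaller grey bins along the far edge is not it. Origin at the centre of its underside.
- bin_in (a point): Centre of the waste bin's inner floor, with the bin's axes.
- block: Straight block of laminated cardboard, 95 (x) x 40 (y) x 45 mm high, 30 g, standing in the body part of the nest's pocket, lengthwise; it sticks up 35 mm above the pocket's walls. Origin at the centre of its underside, z up.
- block_center (a point): Middle of the straight block, 22.5 mm above its underside.
- corner: L-shaped cardboard corner block, 36 mm high, 30 g. Long leg 90 x 34 mm (x -45 to +45, y -17 to +17), alongside the terminal's body; short leg 34 mm wide (x +11 to +45) out to y = +63, pointing away from the terminal, free on both sides: grip across its width near x = 28, y = 44. Origin on the underside, middle of the long leg, z up.
- corner_center (a point): Point near the corner block's centre of mass, at x = 12, y = 16, z = 18 mm in its frame.
- mouse: Bystander: black computer mouse, 106 x 58 x 32 mm, lying to the right of the terminal. Origin centre of underside, length along x.
- cutter: Bystander: closed box cutter, 150 (x) x 22 x 14 mm, lying to the left of the terminal. Origin centre of underside.
- tablet: Bystander: black straight-sided handheld without a wide head, 165 (x) x 72 x 16 mm, beyond the terminal. Not the one to test. Origin centre of underside.
- roll: Bystander: paper label roll lying flat, 90 mm diameter, 55 mm high. Origin centre of underside.
- mug: Bystander: white mug, 80 mm diameter, 90 mm high, handle at its +y side. Origin centre of underside.
- charger: Bystander: white plug-in charger, 60 (x) x 45 x 30 mm. Origin centre of underside.

How it is judged:
By the outcome, as a careful person would: the job done as asked, in the order asked, and still so for the second after the job is handed in, with the robot touching nothing.
It also fails if it takes over 70 s, if anything falls off the work surface, if the arm or the gripper's body presses on something with over 40 N, if the wrist force passes 120 N, or if a joint passes its speed limit or range.

ROBOT

A 7-joint arm with a two-finger parallel gripper is mounted at the origin on the work surface. World frame = base frame: x ahead of the robot, y to its left, z up, the work surface at z = 0. Lengths are in m, angles in rad, forces in N, time in s.
With the tool pointing down it reaches from about 0.4 to 0.9 m from the base axis. Payload 5.5 kg.
Tool frame: the origin (TCP) lies midway between the tips of the shut fingers; the grasp point (between the pads) lies 19 mm behind it (manip.grip_depth is the distance from the TCP to the grasp point, in m); z points along the fingers, y is the line along which they close (so a half turn about z gives the same grasp; the last joint's range is limited). The gripper opens to 92 mm and grips with 3 to 60 N. Pads are 19 mm wide; open, the fingers measure 130 mm over their backs; the gripper's body (75 mm by 190 mm) begins 47 mm behind the grasp point.
Start: joints at [-0.842, 0.501, -0.427, 1.55, 0.221, 1.138, -0.21], TCP at [0.292, 0.581, 0.227] pointing down, gripper open.
Joint ranges: [-2.88, 2.88], [-0.31, 2.03], [-1.54, 1.56], [0.2, 2.42], [-1.41, 4.55], [0.19, 2.02], [-2.57, 2.57]. Speed limits (rad/s): [2.57, 2.57, 3.14, 3.14, 3.14, 3.14, 3.14].

INTERFACE

Orientations are given as a unit quaternion [x, y, z, w].
In Python, from bench import manip, effector, viewer gives the robot as it stands. Calls block until the motion is done:
- manip.move_pose(position, orientation): joint-space move of the TCP to a pose.
- manip.servo_line(position, ori=None, vel=0.15): straight line of the TCP; ori=None keeps the orientation; vel is the mean speed in m/s.
- manip.movej(angles): joint-space move.
- effector.open_jaws() and effector.close(f_grip=None): open the fingers fully, or close them until they stop; f_grip is the grip in N (None keeps the last).
- manip.sleep(seconds).
- manip.solve_ik(position, orientation): joint angles nearest the present ones, or None.
- viewer.get_image(name): name is "scene" or "side" or "wrist"; returns the picture (480x640x3 uint8, red, green, blue); there is no depth.
- viewer.get_calibration(name): a dict with "vfov" (degrees; the focal length in pixels is half the picture's height over the tangent of half this angle, whatever the lens; pixels are square), "cx", "cy" (the principal point, pixels), "dist_coeffs" ([k1, k2, p1, p2, k3] as OpenCV has them; the pictures are not rectified), "eye" and "attitude" of the camera in the world. Camera axes: x right, y down, z forward; pixel columns grow to the right and rows downward; lengths in m; the calibration is good to about 2 mm. A picture is of the moment at which its call begins: read the wrist's pose just before it. get_calibration takes no time and is no camera call; for the wrist camera it gives the pose at the moment of the call.
A pose or a line that the arm cannot do raises manip.PlanningError and nothing moves.
- manip.hand_in(): hands the job in; it is judged then, once.
Readings, each from a call of its own:
- manip.current_clock(): time.
- manip.current_q(): joint angles.
- manip.current_joint_velocities(): joint speeds.
- manip.current_tau(): joint torques, N m.
- manip.current_tool_pos(): TCP position.
- manip.current_tcp_rot(): TCP orientation.
- manip.current_force(): force on the tool from outside, world axes, zero at the start.
- manip.current_wrist_torque(): the same for the moment, N m.
- manip.current_finger_gap(): finger opening in m.
- manip.current_gripper_force(): force on a finger pad.
Only numpy, scipy, OpenCV 4.12 (cv2) and the standard library are available. Lean on these libraries where they do the work, as an engineer would, in place of code of your own. Each camera call takes 0.05 s, during which the arm holds its last target. There are 200 camera calls.

## Working session

There is one attempt and no reset: what is moved stays moved. The work goes in short steps, each a Python script; the robot and the scene stay as the last script left them, time stands still between calls to the robot, and variables do not carry over. Pictures are saved under pics/ and viewed, at most 10 in all, crops included, and the job is handed in when it is done.

```bash
mkdir -p pics; ls; cat > h.py <<'E'
import numpy as np, cv2
from scipy.spatial.transform import Rotation as R
from bench import manip, effector, viewer
def snap(n,f=None):
    c=viewer.get_calibration(n); im=viewer.get_image(n)
    if f: cv2.imwrite(f'pics/{f}.png',im[:,:,::-1])
    return im,c
def K(c):
    f=240/np.tan(np.radians(c['vfov'])/2); return np.array([[f,0,c['cx']],[0,f,c['cy']],[0,0,1.]])
def rot(c):
    a=np.array(c['attitude'],float)
    return a if a.shape==(3,3) else R.from_quat(a).as_matrix()
def cast(c,px,z):
    p=cv2.undistortPoints(np.array(px,float).reshape(-1,1,2),K(c),np.array(c['dist_coeffs'],float))[:,0]
    d=np.c_[p,np.ones(len(p))]@rot(c).T; e=np.array(c['eye'])
    return e+d*((z-e[2])/d[:,2])[:,None]
def proj(c,P):
    Rm=rot(c).T; return cv2.projectPoints(np.array(P,float).reshape(-1,3),cv2.Rodrigues(Rm)[0],-Rm@np.array(c['eye']),K(c),np.array(c['dist_coeffs'],float))[0][:,0]
E
python3 - <<'E'
from h import *
for n in ['scene','side','wrist']:
    im,c=snap(n,n+'0'); print(n,c)
print(manip.current_tcp_rot(),manip.current_clock())
E
```

```text
pics
scene {'vfov': 45.16114469182423, 'cx': 324.3043582747738, 'cy': 249.17774252766662, 'dist_coeffs': array([-0.00015454,  0.        ,  0.        ,  0.        ,  0.        ]), 'eye': array([ 1.35516912, -0.30510615,  1.16783263]), 'attitude': array([ 0.78852955,  0.53137798, -0.17045989, -0.25846086])}
side {'vfov': 42.092658527082484, 'cx': 328.32427769220124, 'cy': 239.13085244620515, 'dist_coeffs': array([-0.04912462,  0.        ,  0.        ,  0.        ,  0.        ]), 'eye': array([ 0.13639213, -0.80966212,  0.83138616]), 'attitude': array([ 0.87294035, -0.25060762,  0.10640571, -0.4047824 ])}
wrist {'vfov': 61.704192753611025, 'cx': 320.3249608296327, 'cy': 232.656551746916, 'dist_coeffs': array([-0.07128056,  0.        ,  0.        ,  0.        ,  0.        ]), 'eye': array([0.22115826, 0.61579059, 0.3849472 ]), 'attitude': array([0.84153023, 0.51918999, 0.0771242 , 0.12775161])}
[ 2.30774004e-01  9.73007098e-01 -7.13293346e-04 -1.95798889e-04] 0.15
```

View pics/scene0.png

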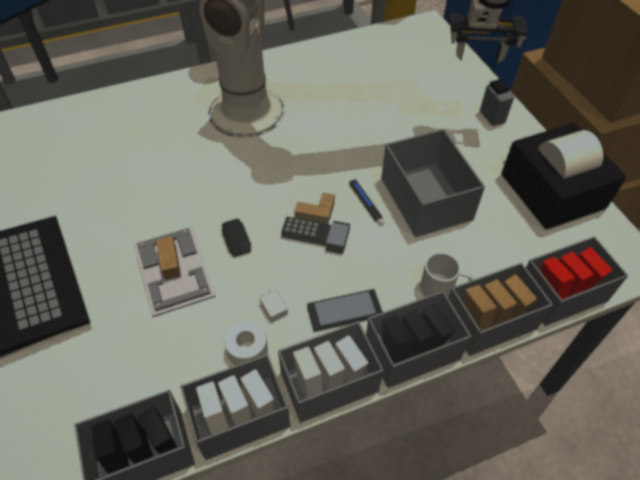

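View pics/side0.png

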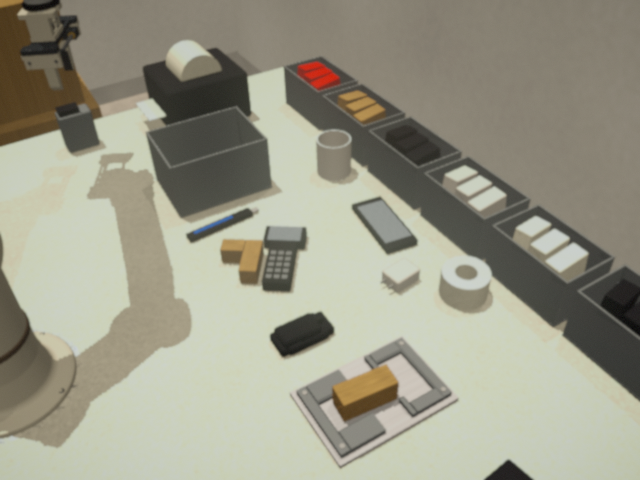

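The scene view shows the block in the nest at (168,256), with the nest's head end toward (182,290). The terminal is at (315,232) with its head at (338,236), the corner piece at (317,207), and the bin at (430,180). The side view agrees: block (365,392), corner (243,257), terminal (283,258), bin (210,160).

```bash
python3 - <<'E'
from h import *
def show(n,d):
    c=viewer.get_calibration(n)
    for k,(px,z) in d.items(): print(n,k,cast(c,[px],z)[0].round(3))
show('scene',dict(blk=((166,246),.053),nestA=((137,235),.008),nestB=((188,229),.008),nestC=((213,294),.008),nestD=((156,311),.008),
 term_tail=((283,229),.026),term_head=((340,237),.026),corn=((315,205),.036),
 b1=((384,147),.13),b2=((441,132),.13),b3=((481,184),.13),b4=((420,203),.13),mouse=((236,237),.03),cut=((366,201),.014)))
show('side',dict(blk=((363,380),.053),nestA=((292,395),.008),nestB=((343,461),.008),nestC=((457,398),.008),nestD=((404,339),.008),
 term_tail=((278,283),.026),term_head=((287,235),.026),corn=((245,245),.036),
 b1=((149,134),.13),b2=((235,110),.13),b3=((268,145),.13),b4=((167,173),.13),mouse=((302,330),.03),cut=((220,224),.014)))
E
```

```text
scene blk [ 0.455 -0.341  0.053]
scene nestA [ 0.358 -0.402  0.008]
scene nestB [ 0.387 -0.278  0.008]
scene nestC [ 0.598 -0.272  0.008]
scene nestD [ 0.594 -0.406  0.008]
scene term_tail [ 0.491 -0.058  0.026]
scene term_head [0.567 0.065 0.026]
scene corn [0.455 0.043 0.036]
scene b1 [0.415 0.249 0.13 ]
scene b2 [0.42  0.412 0.13 ]
scene b3 [0.618 0.413 0.13 ]
scene b4 [0.617 0.247 0.13 ]
scene mouse [ 0.474 -0.175  0.03 ]
scene cut [0.475 0.179 0.014]
side blk [ 0.474 -0.336  0.053]
side nestA [ 0.382 -0.273  0.008]
side nestB [ 0.389 -0.412  0.008]
side nestC [ 0.598 -0.417  0.008]
side nestD [ 0.6   -0.275  0.008]
side term_tail [ 0.475 -0.055  0.026]
side term_head [0.555 0.056 0.026]
side corn [0.466 0.063 0.036]
side b1 [0.411 0.41  0.13 ]
side b2 [0.615 0.403 0.13 ]
side b3 [0.609 0.225 0.13 ]
side b4 [0.391 0.244 0.13 ]
side mouse [ 0.454 -0.181  0.03 ]
side cut [0.46  0.176 0.014]
```

```bash
cat >> h.py <<'E'
def down(a): return (R.from_euler('z',a)*R.from_euler('x',np.pi)).as_quat()
E
python3 - <<'E'
from h import *
c=viewer.get_calibration('wrist')
T=R.from_quat(manip.current_tcp_rot()); p=manip.current_tool_pos()
print('cam in tool',T.inv().apply(c['eye']-p),'fwd',T.inv().apply(rot(c)[:,2]),'right',T.inv().apply(rot(c)[:,0]))
print('toolx yaw',np.degrees(np.arctan2(*T.as_matrix()[[1,0],0])))
for n,P in dict(term=(.51,0,.2),nest=(.5,-.34,.2),corn=(.44,.05,.15),bin=(.515,.33,.25)).items():
    r=[]
    for d in range(-180,180,30):
        q=manip.solve_ik(P,down(np.radians(d)));r.append((d,None if q is None else round(float(q[6]),1)))
    print(n,r)
E
```

```text
cam in tool [ 7.90245058e-02 -1.33505344e-04 -1.59152406e-01] fwd [-0.29514651 -0.00103659  0.95545144] right [1.08827095e-04 9.99999369e-01 1.11853821e-03]
toolx yaw 153.3147006841895
term [(-180, 1.5), (-150, 2.0), (-120, 2.5), (-90, -2.5), (-60, -2.0), (-30, -1.7), (0, -1.6), (30, -1.1), (60, -0.5), (90, -0.0), (120, 0.5), (150, 1.0)]
nest [(-180, 2.3), (-150, 2.0), (-120, -2.4), (-90, -1.9), (-60, -1.7), (-30, -1.3), (0, -0.7), (30, -0.2), (60, 0.3), (90, 0.8), (120, 1.3), (150, 1.7)]
corn [(-180, 1.3), (-150, 1.8), (-120, 2.3), (-90, 2.4), (-60, -2.1), (-30, -1.8), (0, -1.7), (30, -1.2), (60, -0.7), (90, -0.2), (120, 0.3), (150, 0.8)]
bin [(-180, 0.8), (-150, 1.3), (-120, 1.8), (-90, 2.2), (-60, 2.5), (-30, -2.1), (0, -2.1), (30, -1.6), (60, -1.2), (90, -0.7), (120, -0.2), (150, 0.3)]
```

```bash
python3 - <<'E'
from h import *
manip.move_pose([.49,.025,.22],down(np.radians(145)))
snap('wrist','w1'); print(manip.current_clock(),manip.current_tool_pos())
E
```

```text
2.3167 [0.49016368 0.0262647  0.22000332]
```

View pics/w1.png

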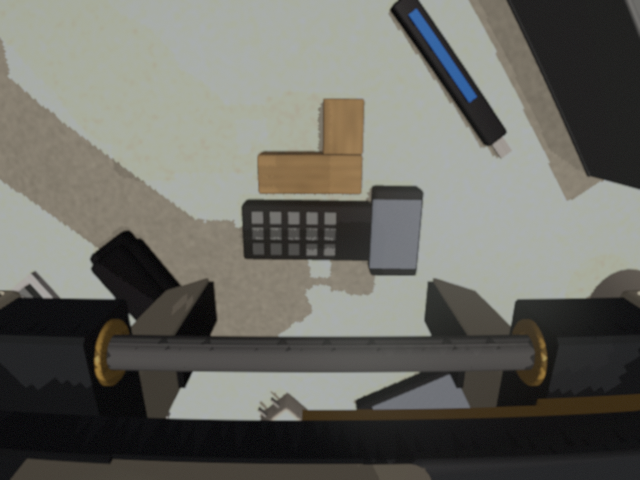

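The wrist view shows the long leg at (259–362, 153–194) and the short leg at (323–364, 98–153). The terminal is at (243–422, 186–275) with its head to the right. The cutter clears the short leg.

```bash
python3 - <<'E'
from h import *
im=cv2.imread('pics/w1.png'); c=viewer.get_calibration('wrist')
hsv=cv2.cvtColor(im,cv2.COLOR_BGR2HSV)
m=((hsv[...,0]<22)&(hsv[...,1]>90)&(hsv[...,2]>60)); m[300:]=0
def cols(r): x=np.where(m[r,200:400])[0]+200; return x.min(),x.max()+1
L=[cols(r) for r in range(108,146)]
A=cast(c,[(l[0],r) for l,r in zip(L,range(108,146))],.036); B=cast(c,[(l[1],r) for l,r in zip(L,range(108,146))],.036)
xs=np.arange(265,355); bot=[np.where(m[150:200,x])[0].max()+151 for x in xs]
C=cast(c,np.c_[xs,bot],.036)
def ang(P): d=np.linalg.svd(P[:,:2]-P[:,:2].mean(0))[2][0]; return np.degrees(np.arctan2(d[1],d[0]))%180
ys,xx=np.where(m); print('bbox',xx.min(),xx.max(),ys.min(),ys.max())
print('angles leg',ang(A),ang(B),'long',ang(C))
yaw=np.radians(ang(C)); u=np.array([np.cos(yaw),np.sin(yaw)]); v=np.array([-u[1],u[0]])
print('width leg',((B-A)[:,:2]@u).mean(),'long x extents',cast(c,[(cols(180)[0],180),(cols(180)[1],180)],.036)[:,:2]@u)
xc=((A+B)[:,:2]@u).mean()/2; y0=np.median(C[:,:2]@v) # y=-17
yt=cast(c,[(344,ys.min())],.036)[0,:2]@v
print('len (80 expected)',yt-y0)
o=u*(xc-.028)+v*(y0+.017); g=u*xc+v*(y0+.017+.044); print('origin',o,'grip',g, 'yaw',np.degrees(yaw))
np.save('corner.npy',np.r_[g,yaw])
E
```

```text
bbox 258 362 99 193
angles leg 145.261969581022 144.51114791704387 long 55.036413394402395
width leg 0.032103297749745914 long x extents [0.24928049 0.33713476]
len (80 expected) 0.07827588734088675
origin [0.4635569  0.03357138] grip [0.44354374 0.08173229] yaw 55.036413394402395
```

```bash
python3 - <<'E'
from h import *
gx,gy,yaw=np.load('corner.npy'); q=down(yaw+np.pi/2)
manip.move_pose([gx,gy,.08],q)
manip.servo_line([gx,gy,.007],vel=.12)
effector.close(12); print('gap',manip.current_finger_gap(),manip.current_force())
manip.servo_line([gx,gy,.22],vel=.25)
qb=down(np.pi/2)
manip.move_pose([.50,.345,.24],qb); print('gap',manip.current_finger_gap())
manip.servo_line([.50,.345,.085],vel=.2); print(manip.current_force())
effector.open_jaws(); manip.servo_line([.50,.345,.24],vel=.3)
print(manip.current_clock())
manip.move_pose([.48,-.34,.25],down(0)); snap('wrist','w2'); snap('scene','s2'); print(manip.current_clock(),manip.current_tool_pos())
E
```

```text
gap 0.033754222391703684 [-0.20107751 -0.5593312   1.12147251]
gap 0.033617139404829424
[0.3767647  0.0741884  0.14149278]
9.5917
12.125 [ 0.48079762 -0.33887177  0.2498716 ]
```

View pics/w2.png

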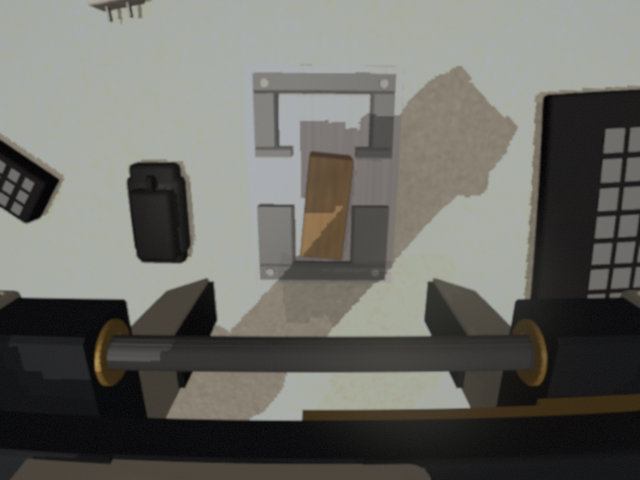

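View pics/s2.png

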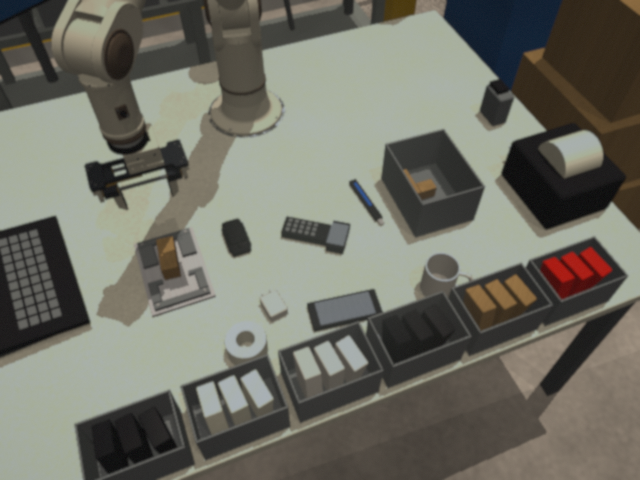

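The scene view shows the corner piece in the waste bin at (422,185). The wrist view shows the block standing in the nest, slightly rotated, at (301–354, 152–260). The nest plate spans (250–397, 66–281).

```bash
python3 - <<'E'
from h import *
im=cv2.imread('pics/w2.png'); c=viewer.get_calibration('wrist')
hsv=cv2.cvtColor(im,cv2.COLOR_BGR2HSV)
m=((hsv[...,0]<22)&(hsv[...,1]>90)&(hsv[...,2]>40)).astype(np.uint8); m[:140]=0;m[270:]=0;m[:,:280]=0;m[:,370:]=0
cn=max(cv2.findContours(m,0,2)[0],key=cv2.contourArea)[:,0]
P=cast(c,cn,.053)[:,:2]; (cx,cy),s,a=cv2.minAreaRect((P*1000).astype(np.float32)); print(cx,cy,s,a)
b=cv2.boxPoints(((cx,cy),s,a)); print(b)
e=[b[1]-b[0],b[2]-b[1]]; e=max(e,key=np.linalg.norm); yaw=np.arctan2(e[1],e[0]); yaw=(yaw+np.pi/2)%np.pi-np.pi/2; print('yaw',np.degrees(yaw))
np.save('block.npy',[cx/1000,cy/1000,yaw])
E
```

```text
475.2149963378906 -344.81024169921875 (37.85605239868164, 95.80210876464844) 84.28855895996094
[[ 425.66803 -358.8773 ]
 [ 520.99457 -368.41135]
 [ 524.76196 -330.7432 ]
 [ 429.43542 -321.20914]]
yaw -5.711431
```

```bash
python3 - <<'E'
from h import *
gx,gy,yaw=np.load('block.npy'); q=down(yaw)
manip.move_pose([gx,gy,.10],q)
manip.servo_line([gx,gy,.025],vel=.12)
effector.close(12); print('gap',manip.current_finger_gap(),manip.current_force())
manip.servo_line([gx,gy,.10],vel=.1); snap('wrist','w3a')
manip.servo_line([gx,gy,.24],vel=.3)
manip.move_pose([.53,.325,.24],down(np.pi/2)); print('gap',manip.current_finger_gap())
manip.servo_line([.53,.325,.12],vel=.2); print(manip.current_force())
effector.open_jaws(); manip.servo_line([.53,.325,.24],vel=.3)
print(manip.current_clock())
a=np.radians(55.); 
manip.move_pose(list(np.array([.515,.0])-.03*np.array([np.cos(a),np.sin(a)]))+[.20],down(a)); snap('wrist','w3'); snap('scene','s3'); print(manip.current_clock(),manip.current_tool_pos())
im=cv2.imread('pics/w3.png'); s=cv2.imread('pics/s3.png')[110:260,260:500]
cv2.imwrite('pics/v3.png',np.vstack([im[:330],np.pad(s,((0,0),(0,400),(0,0)))]))
E
```

```text
gap 0.03965147936582979 [-0.2383466   1.73288162  0.77325586]
gap 0.039905553044686626
[0.5440985  0.54609108 0.90275736]
20.6333
22.0583 [ 0.49855367 -0.02260403  0.2000794 ]
```

View pics/v3.png

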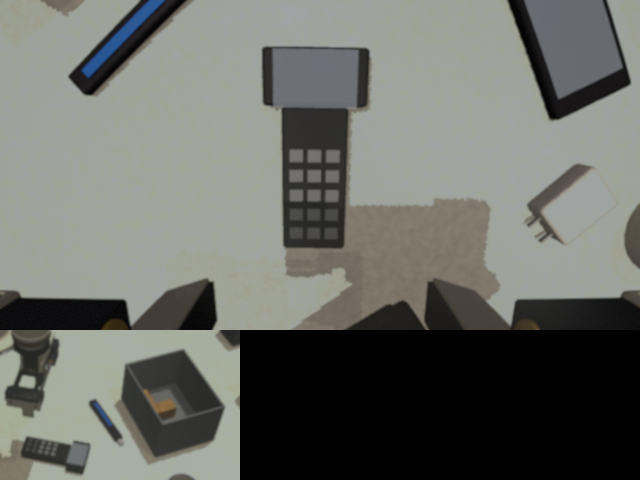

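The terminal lies clear, face up: body (282–348, 108–247), head (263–369, 46–108). The scene crop shows both cardboard pieces in the bin.

```bash
cat > meas.py <<'E'
from h import *
def term(f,c):
    im=cv2.imread(f); hsv=cv2.cvtColor(im,cv2.COLOR_BGR2HSV)
    m=(hsv[...,2]<80).astype(np.uint8); m[300:]=0
    n,l,st,ce=cv2.connectedComponentsWithStats(m)
    i=l[110:150,290:340]; i=np.bincount(i[i>0]).argmax()
    cn=cv2.findContours((l==i).astype(np.uint8),0,2)[0]; cn=max(cn,key=cv2.contourArea)
    f=np.zeros_like(m); cv2.drawContours(f,[cn],-1,1,-1); return f
E
python3 - <<'E'
from meas import *
c=viewer.get_calibration('wrist'); m=term('pics/w3.png',c)
ys,xs=np.where(m); print('bbox',xs.min(),xs.max(),ys.min(),ys.max())
r=np.arange(122,236); L=[np.where(m[k])[0].min() for k in r]; Rr=[np.where(m[k])[0].max()+1 for k in r]
A=cast(c,np.c_[L,r],.026)[:,:2]; B=cast(c,np.c_[Rr,r],.026)[:,:2]
def ang(P):
    d=cv2.fitLine((P*1000).astype(np.float32),cv2.DIST_HUBER,0,.01,.01)[:2,0]; return np.degrees(np.arctan2(d[1],d[0]))%180
print('side angs',ang(A),ang(B)); 
k=np.arange(292,338); t=[np.where(m[:,x])[0].max()+1 for x in k]; h=[np.where(m[:,x])[0].min() for x in k]
Tl=cast(c,np.c_[k,t],.026)[:,:2]; H=cast(c,np.c_[k,h],.026)[:,:2]; print('end angs',ang(Tl)-90,ang(H)-90)
yaw=np.radians((ang(A)+ang(B))/2); u=np.array([np.cos(yaw),np.sin(yaw)]); v=np.array([-u[1],u[0]])
a,b=np.median(A@v),np.median(B@v); xt,xh=np.median(Tl@u),np.median(H@u)
print('width',a-b,'len',xh-xt)
hr=np.arange(60,98); hl=np.median(cast(c,np.c_[[np.where(m[q])[0].min() for q in hr],hr],.026)[:,:2]@v); hh=np.median(cast(c,np.c_[[np.where(m[q])[0].max()+1 for q in hr],hr],.026)[:,:2]@v)
print('head width',hl-hh,'centre y body/head',(a+b)/2,(hl+hh)/2)
x0=(xt+.095+xh-.070)/2; y0=((a+b)+(hl+hh))/4
o=u*x0+v*y0; print('origin',o,'yaw',np.degrees(yaw)); np.save('term.npy',np.r_[o,yaw])
E
```

```text
bbox 282 347 108 247
side angs 54.574463 54.17626
end angs 55.210297 55.181686
width 0.05248962130326751 len 0.1181068688907948Traceback (most recent call last):
  File "<stdin>", line 14, in <module>
    return umr_minimum(a, axis, None, out, keepdims, initial, where)
ValueError: zero-size array to reduction operation minimum which has no identity
```

```bash
cat > meas.py <<'E'
from h import *
def ang(P):
    d=cv2.fitLine((P*1000).astype(np.float32),cv2.DIST_HUBER,0,.01,.01)[:2,0]; return np.degrees(np.arctan2(d[1],d[0]))%180
def term(im,c,z=.026,thr=85):
    hsv=cv2.cvtColor(im,cv2.COLOR_BGR2HSV); m=np.zeros((480,640),bool)
    m[38:256,255:380]=hsv[38:256,255:380,2]<thr
    r=np.arange(122,236); L=[np.where(m[k])[0].min() for k in r]; Rr=[np.where(m[k])[0].max()+1 for k in r]
    A=cast(c,np.c_[L,r],z)[:,:2]; B=cast(c,np.c_[Rr,r],z)[:,:2]
    k=np.arange(295,336); t=[np.where(m[:,x])[0].max()+1 for x in k]; h=[np.where(m[:,x])[0].min() for x in k]
    Tl=cast(c,np.c_[k,t],z)[:,:2]; H=cast(c,np.c_[k,h],z)[:,:2]
    print('rows',np.median(h),np.median(t),'side angs',ang(A),ang(B),'end angs',ang(Tl)-90,ang(H)-90)
    yaw=np.radians(np.mean([ang(A),ang(B),ang(Tl)-90,ang(H)-90])); u=np.array([np.cos(yaw),np.sin(yaw)]); v=np.array([-u[1],u[0]])
    a,b=np.median(A@v),np.median(B@v); xt,xh=np.median(Tl@u),np.median(H@u)
    hr=np.arange(60,98); hl=np.median(cast(c,np.c_[[np.where(m[q])[0].min() for q in hr],hr],z)[:,:2]@v); hh=np.median(cast(c,np.c_[[np.where(m[q])[0].max()+1 for q in hr],hr],z)[:,:2]@v)
    print('width',a-b,'len',xh-xt,'head width',hl-hh,'centre y body/head',(a+b)/2,(hl+hh)/2)
    o=u*(xt+.095+xh-.070)/2+v*((a+b)+(hl+hh))/4; print('origin',o,'yaw',np.degrees(yaw)); return np.r_[o,yaw]
E
python3 - <<'E'
from meas import *
np.save('term.npy',term(cv2.imread('pics/w3.png'),viewer.get_calibration('wrist')))
E
```

```text
rows 48.0 248.0 side angs 54.58063 54.16705 end angs 55.214264 53.307587
width 0.05282421002927212 len 0.16328545396184638 head width 0.08275870299193289 centre y body/head -0.4140001077178933 -0.414039267667439
origin [0.52835145 0.02595486] yaw 54.31738
```

```bash
python3 - <<'E'
from meas import *
t=np.load('term.npy'); p=manip.current_tool_pos()
off=R.from_euler('z',-np.radians(55)).apply(np.r_[p[:2]-t[:2],0]); print('off',off)
manip.move_pose([.506+off[0],-.343+off[1],.208],down(0)); manip.sleep(.2); im,c=snap('wrist','w4'); print(manip.current_clock(),manip.current_tool_pos(),manip.current_tcp_rot())
np.save('w4cal.npy',c,allow_pickle=True)
cv2.imwrite('pics/v4.png',cv2.resize(im[20:320,200:450,::-1],None,fx=2,fy=2,interpolation=cv2.INTER_CUBIC)[:600])
E
```

```text
off [-0.05686842 -0.00344333  0.        ]
23.5417 [ 0.44997134 -0.34507063  0.20793918] [ 9.99999071e-01  1.31933732e-03  1.19902564e-04 -3.19773003e-04]
```

View pics/v4.png

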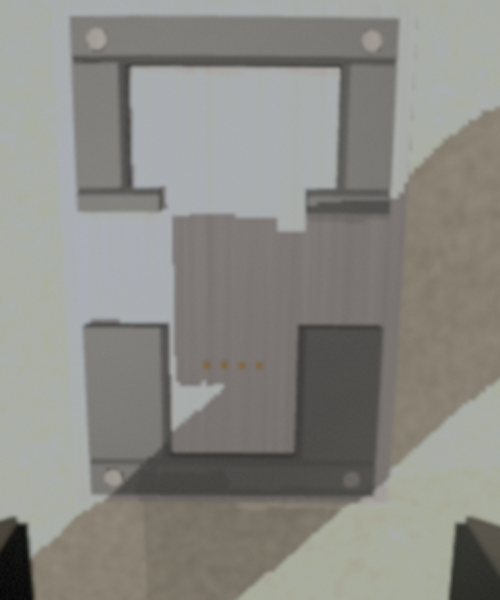

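The nest is empty. In the v4 crop (full image = crop/2 + (200,20)), the pocket floor's edges are: head top y=66, head sides x=131 and 341, tail y=453, body sides x=171 and 297.

```bash
cat > nest.py <<'E'
from meas import *
c=np.load('w4cal.npy',allow_pickle=True).item()
g=cv2.cvtColor(cv2.imread('pics/w4.png'),cv2.COLOR_BGR2GRAY).astype(float)
def edge(vert,pos,lo,hi,sgn):  # crossing at subpixel; sgn: sign of intensity step (increasing coord)
    out=[]
    G=cv2.GaussianBlur(g,(0,0),.7); G=G if vert else G.T
    for k in range(lo,hi):
        w=np.arange(int(pos)-5,int(pos)+6); d=sgn*(G[k,w+1]-G[k,w-1]); i=d[1:-1].argmax()+1
        den=d[i-1]-2*d[i]+d[i+1]; s=.5*(d[i-1]-d[i+1])/den if den else 0
        x=w[i]+s+.5; out.append((x,k+.5) if vert else (k+.5,x))
    return np.array(out)-.0
f=lambda x:x/2+200
h=lambda y:y/2+20
E={'HL':edge(1,f(131),56,108,+1),'HR':edge(1,f(341),56,108,-1),'BL':edge(1,f(171),188,242,+1),'BR':edge(1,f(297),188,242,-1),
'top':edge(0,h(66),270,366,+1),'tail':edge(0,h(453),290,344,-1)}
W={k:cast(c,p-.5,.008)[:,:2] for k,p in E.items()}
for k in E: print(k,np.median(E[k],0).round(1),'ang',round(ang(W[k]),2),'spread',E[k][:,0 if k[0] in'HB' else 1].std().round(2))
yaw=0
a=lambda k,i:np.median(W[k][:,i])
print('head w (88)',a('HL',1)-a('HR',1),'body w (58)',a('BL',1)-a('BR',1),'len (169)',a('top',0)-a('tail',0))
print('yc head',(a('HL',1)+a('HR',1))/2,'body',(a('BL',1)+a('BR',1))/2,'x from top',a('top',0)-.072,'from tail',a('tail',0)+.097)
E
python3 nest.py
```

```text
HL [265.6  82. ] ang 179.92 spread 0.45
HR [369.4  82. ] ang 179.93 spread 0.49
BL [285.5 215. ] ang 0.54 spread 0.54
BR [348.1 215. ] ang 179.82 spread 0.43
top [318.   53.4] ang 89.84 spread 0.18
tail [317.  246.3] ang 90.0 spread 0.07
head w (88) 0.08792314354973302 body w (58) 0.05802833993544998 len (169) 0.16967544912940302
yc head -0.34217042450068424 body -0.34171646017521384 x from top 0.504637183762617 from tail 0.5039617346332139
```

```bash
sed -n '/^def edge/,/return/p' nest.py > edge.txt; (echo 'from meas import *'; cat edge.txt) > sub.py; python3 - <<'E'
import sub; from sub import *
manip.move_pose([.49855,-.0226,.20],down(np.radians(54.4))); manip.sleep(.2)
im,c=snap('wrist','w5'); sub.g=cv2.cvtColor(im,cv2.COLOR_RGB2GRAY).astype(float)
rough=term(im[:,:,::-1].copy(),c)
yaw=rough[2]; u=np.array([np.cos(yaw),np.sin(yaw)]); v=np.array([-u[1],u[0]])
P=lambda x,y: proj(c,[*(u*x+v*y+rough[:2]),.026])[0]
tl,hd,bl,br,HL,HR=P(-.095,0),P(.07,0),P(-.035,.027),P(-.035,-.027),P(.048,.042),P(.048,-.042)
print(tl,hd,bl,br)
E={'tail':edge(0,tl[1],300,332,1),'top':edge(0,hd[1],285,345,-1),'BL':edge(1,bl[0],130,230,-1),'BR':edge(1,br[0],130,230,1),'HL':edge(1,HL[0],58,98,-1),'HR':edge(1,HR[0],58,98,1)}
W={k:cast(c,p-.5,.026)[:,:2]-rough[:2] for k,p in E.items()}
for k in E: print(k,np.median(E[k],0).round(1),'ang',round(ang(W[k]),2),'x',np.median(W[k]@u).round(4),'y',np.median(W[k]@v).round(4),'sd',E[k][:,0 if k[0] in'HB' else 1].std().round(2))
np.save('term.npy',rough); print(manip.current_clock())
E
```

```text
rows 46.0 247.0 side angs 54.392117 54.41183 end angs 56.11856 54.148605
width 0.05270023799516277 len 0.16350862125943424 head width 0.08263830425577973 centre y body/head -0.4163614357195627 -0.41706205357793846
origin [0.52835741 0.02576132] yaw 54.767776
[314.20577497 247.66652119] [311.31625331  44.90920472] [280.918876   180.17817319] [345.53675461 179.54797138]
tail [316.  246.5] ang 144.77 x -0.0935 y -0.0012 sd 0.09
top [315.   44.6] ang 144.23 x 0.0706 y -0.0025 sd 0.03
BL [280.7 180. ] ang 54.45 x -0.0344 y 0.0275 sd 0.92
BR [344.5 180. ] ang 54.26 x -0.0349 y -0.0258 sd 0.49
HL [259.2  78. ] ang 54.37 x 0.0466 y 0.0417 sd 0.43
HR [365.1  78. ] ang 54.5 x 0.0457 y -0.0414 sd 0.28
25.0333
```

```bash
python3 - <<'E'
from h import *
t=np.load('term.npy'); yr=t[2]; u=np.array([np.cos(yr),np.sin(yr)]); v=np.array([-u[1],u[0]])
o=t[:2]+u*.00105+v*.00055; yaw=np.radians(54.4); u=np.array([np.cos(yaw),np.sin(yaw)])
g=o-u*.011; q=down(yaw)
manip.move_pose([*g,.08],q); manip.servo_line([*g,.005],vel=.1); manip.sleep(.1)
print(manip.current_tool_pos()-np.r_[g,.005])
effector.close(35); print('gap',manip.current_finger_gap(),manip.current_gripper_force(),manip.current_force())
manip.servo_line([*g,.12],vel=.12); print('gap',manip.current_finger_gap(),manip.current_force(),manip.current_wrist_torque())
manip.move_pose([.4933,-.342,.12],down(0)); manip.sleep(.3)
im,c=snap('wrist','w6'); np.save('w6cal.npy',c,allow_pickle=True)
print(manip.current_clock(),manip.current_tool_pos(),R.from_quat(manip.current_tcp_rot()).as_matrix().round(4))
cv2.imwrite('pics/v6.png',im[:400,:,::-1])
p=manip.current_tool_pos()
for n,P in dict(head=[.081,0,.021],hl=[.081,.042,.021],hr=[.081,-.042,.021],nl=[.036,.042,.021]).items(): print(n,proj(c,p+np.array(P))[0])
E
```

```text
[7.82009230e-04 3.78531974e-05 7.74154530e-04]
gap 0.0536854485504513 35.000075697898865 [-0.40205511 -0.52231278  1.46639624]
gap 0.053698739199608506 [ 0.09226198  0.05962666 -2.66228453] [-0.0983019   0.1109412   0.02164665]
30.1083 [ 0.49378532 -0.34125933  0.1200653 ] [[ 1.0e+00  1.4e-03  3.0e-04]
 [ 1.4e-03 -1.0e+00  2.0e-04]
 [ 3.0e-04 -2.0e-04 -1.0e+00]]
head [319.56660876 109.43002228]
hl [193.5058038 110.0729192]
hr [445.57709755 110.57742136]
nl [203.91646787 238.57556562]
```

View pics/v6.png

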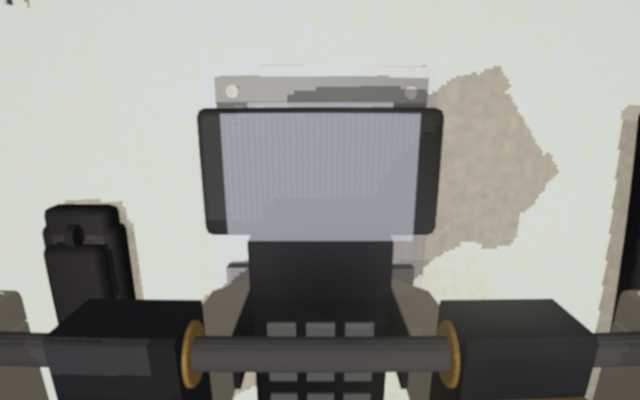

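The terminal is held straight: head edge at y≈108 (predicted 109.4), head sides at x≈198 and 443, centred to within about 0.3 mm. The nest is visible beneath it.

```bash
python3 - <<'E'
from h import *
tgt=np.array([.4936,-.3417]); cmd=np.array([.4933,-.342])
f0=manip.current_force()
manip.servo_line([*cmd,.035],ori=down(0),vel=.08); manip.sleep(.3)
p=manip.current_tool_pos(); print(p); cmd=cmd+tgt-p[:2]
yc=np.arctan2(*R.from_quat(manip.current_tcp_rot()).as_matrix()[[1,0],0]); print('yaw',np.degrees(yc)); q=down(-yc)
manip.servo_line([*cmd,.028],ori=q,vel=.03); manip.sleep(.3); p=manip.current_tool_pos(); print(p,np.degrees(np.arctan2(*R.from_quat(manip.current_tcp_rot()).as_matrix()[[1,0],0])))
cmd=cmd+tgt-p[:2]; f0=manip.current_force(); print(f0)
z=.028
while z>.0115:
    z-=.0015; manip.servo_line([*cmd,z],ori=q,vel=.02); d=manip.current_force()-f0
    p=manip.current_tool_pos(); print(round(z,4),p.round(4),d.round(2))
    if np.linalg.norm(d)>5 : break
print(manip.current_clock(),manip.current_wrist_torque()); im,c=snap('wrist','w7')
cv2.imwrite('pics/v7.png',im[:400,:,::-1])
E
```

```text
[ 0.4935264  -0.34204112  0.03533285]
yaw 0.006046297895434514
[ 0.49342111 -0.34177192  0.02809384] -0.0072888447144970414
[ 0.74424979  0.27124368 -3.31124174]
0.0265 [ 0.4935 -0.3415  0.0264] [-0.65 -0.58 -0.27]
0.025 [ 0.4934 -0.3415  0.0249] [-0.51  0.09  0.6 ]
0.0235 [ 0.4935 -0.3415  0.0234] [-0.94 -0.61  0.5 ]
0.022 [ 0.4935 -0.3415  0.0219] [-0.33 -0.65  0.61]
0.0205 [ 0.4935 -0.3415  0.0204] [-1.54 -0.85  0.56]
0.019 [ 0.4935 -0.3415  0.0189] [-0.36  0.18 -0.12]
0.0175 [ 0.4934 -0.3415  0.0174] [ 0.56 -0.58 -0.25]
0.016 [ 0.4935 -0.3415  0.0159] [-0.94 -0.25  0.06]
0.0145 [ 0.4934 -0.3415  0.0144] [-0.18 -0.47  1.15]
0.013 [ 0.4937 -0.3417  0.0131] [-0.45 -1.23  1.13]
0.0115 [ 0.4937 -0.3418  0.013 ] [-3.63  2.67 14.08]
35.0583 [ 0.6001872   0.86452219 -0.03873727]
```

View pics/v7.png

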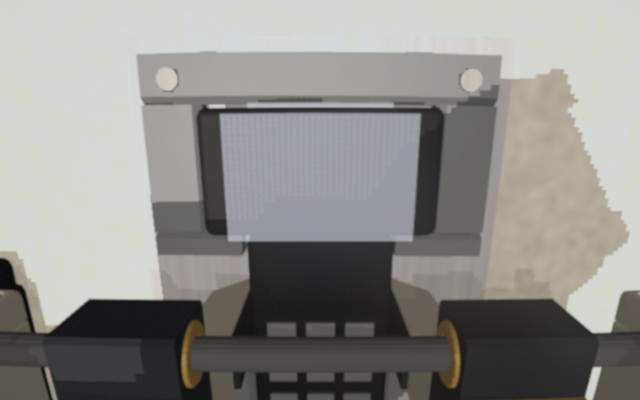

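The head sits inside the pocket walls with even gaps, and floor contact came at the expected height. I'll ease off, release, retreat and look.

```bash
python3 - <<'E'
from h import *
p=manip.current_tool_pos()
manip.servo_line([p[0],p[1],.0132],vel=.02); manip.sleep(.2); print(manip.current_force())
effector.open_jaws(); manip.sleep(.2); print(manip.current_finger_gap())
manip.servo_line([p[0],p[1],.08],vel=.08)
manip.servo_line([.447,-.3417,.208],vel=.2); manip.sleep(.2)
im,c=snap('wrist','w8'); s,_=snap('scene','s8'); print(manip.current_clock(),manip.current_force())
P=lambda x,y:proj(c,[.5043+x,-.342+y,.034])[0].round(1)
print('exp tail',P(-.095,0),'top',P(.07,0),'BL',P(-.08,.027),'BR',P(-.08,-.027),'HL',P(.048,.042),'HR',P(.048,-.042))
a=cv2.resize(im[20:320,200:450],None,fx=1.5,fy=1.5); b=s[110:330,110:500]
v=np.zeros((450,375+390,3),np.uint8); v[:,:375]=a; v[:220,375:]=b; cv2.imwrite('pics/v8.png',v[:,:,::-1])
E
```

```text
[-0.92057858  0.29437079 -1.77568727]
0.09178023996525575
38.6667 [ 0.41300729 -1.1255343   0.15450602]
exp tail [320.5 249.3] top [320.6  46. ] BL [289.3 232.9] BR [351.7 233. ] HL [266.7  76.2] HR [374.5  76.3]
```

View pics/v8.png

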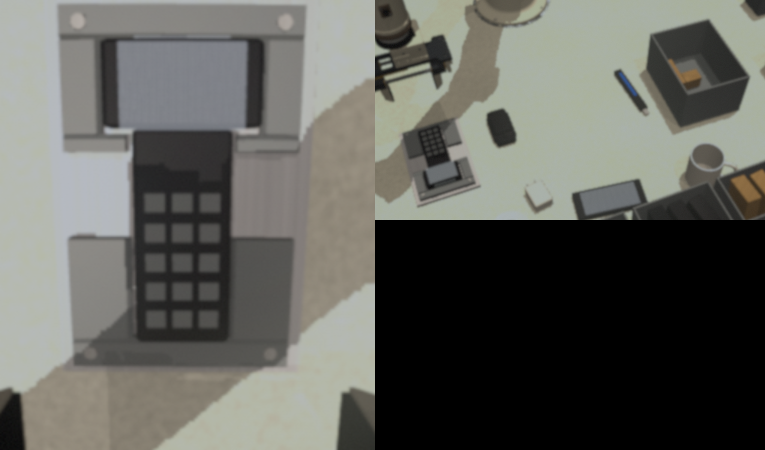

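The terminal lies flat and square in the pocket, with its edges within about 2–3 px (about 2 mm) of where they should be when fully home. Both cardboard pieces are in the bin, and the bystanders have not moved.

```bash
python3 -c "
from h import *
print(manip.hand_in(), manip.current_clock())"
```

```text
the job is handed in; nothing more can be done
the job is handed in; nothing more can be done
```

Job handed in at about 39 s of the 70 s limit: both cardboard pieces are in the waste bin, and the terminal lies face up, flat and square in the nest, lowered gently (about 14 N at contact).

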